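# Swing the filling nozzle upright against the guide rail

## Robot

A 7-joint arm with a two-finger parallel gripper is mounted at the origin on the work surface. World frame = base frame: x ahead of the robot, y to its left, z up, the work surface at z = 0. Lengths are in m, angles in degrees, forces in N, time in s.
With the tool pointing down it reaches from about 0.425 to 1.025 m from the base axis. Payload 3.6 kg.
Tool frame: the origin (TCP) lies at the very end of the fingers, on their centre line; the grasp point (between the pads) lies 19 mm behind it; z points along the fingers, y is the line along which they close (so a half turn about z gives the same grasp; the last joint's range is limited). The gripper opens to 85 mm and grips with 20 to 120 N. Pads are 22 mm wide; open, the fingers measure 114 mm over their backs; the gripper's body (76 mm by 85 mm) begins 54 mm behind the grasp point. The pads swing forward as they close: fully open they stand 13 mm farther back than shut.
Start: joints at [64.257, 33.873, 2.773, 92.16, -1.908, 54.013, -1.931], TCP at [0.253, -0.68, 0.231] pointing down, gripper open.
Joint ranges: [-153.93, 153.93], [-27.13, 128.08], [-72.61, 78.16], [10.71, 143.7], [-87.88, 267.88], [4.46, 118.87], [-176.78, 176.78]. Speed limits (degrees/s): [147.25, 147.25, 180, 180, 180, 180, 180].

## Interface

Orientations are given as [roll, pitch, yaw] about the fixed x, y, z axes, in that order (R = Rz(yaw) Ry(pitch) Rx(roll)).
In Python, from workcell import * gives the robot as it stands.
- The arm moves only by the tool jog_arm, never from a script. Its argument "targets" is a list of rows, each a list of 7 numbers: the turn, a rotation vector about the tool's x, y, z in degrees, then the shift along the tool's x, y, z in units of 30 mm (1.0 is 30 mm), then the gripper's target within -1 to 1 (shut at 1, half-way at 0, fully open at -1). In form: [[wx, wy, wz, tx, ty, tz, grip], ...]. A call has 1 to 8 rows; each row shifts and turns the commanded pose from where the row before left it, along the tool's axes as they then stand; what a row does not reach is not made up. A row lasts 1/12 s, in which the tool goes at most 41.7 mm and 7.16 degrees, less where a joint would pass 70% of its speed; a pose out of reach is approached as far as the arm can. A call is refused whole if a number of a shift passes 1 or a number of a turn 7.16, either way. A call with a gripper value outside its range is refused whole. The fingers move at their own pace and stop on an object; "newtons" is the grip in N (left out, the last holds). Time passes only in rows, so rows that do not move let the fingers close. It gives the time, the measured TCP pose, the force, the opening and the grip force at its end, in the units of the state.
- sense(): the state, without advancing time (a new reading comes with each control period).
- grab_frame(name): name is "scene" or "side" or "wrist"; returns (picture, depth): 400x640x3 uint8, red, green, blue; 400x640 float32, m along the optical axis (not along the pixel's ray), 0 where there is no reading.
- calibration(name): a dict with "camera_matrix" (3x3 intrinsics, pixels), "rvec" (rotation vector, rad) and "tvec" (3), from world to camera coordinates, as OpenCV has them. Camera axes: x right, y down, z forward; pixel columns grow to the right and rows downward; lengths in m; the calibration is good to about 2 mm. A picture is of the moment at which its call begins: read the wrist's pose just before it. calibration takes no time and is no camera call; for the wrist camera it gives the pose at the moment of the call.
- finish_job(): hands the job in; it is judged then, once.
The state is a dict: "time_s": time; "joint_positions": joint angles; "joint_velocities": joint speeds; "tau": joint torques, N m; "position": TCP position; "ee_rot": TCP orientation; "ft_force": force on the tool from outside, world axes, zero at the start; "wrist_torque": the same for the moment, N m; "finger_gap": finger opening in m; "finger_force": force on a finger pad.
Only numpy, scipy, OpenCV 4.12 (cv2) and the standard library are available. Lean on these libraries where they do the work, as an engineer would, in place of code of your own. Each camera call takes 0.05 s, during which the arm holds its last target. There are 200 camera calls.

## Task

The filling nozzle lies on the green mat. Pick it up (its blue block is made for gripping) and, with the gripper kept pointing down, push the nozzle against the steel bar of the guide rail so that it swings round in your fingers until it hangs upright, foot down and spout up. Then stand it, still in your grip until it is down, with its foot on the blue disc of the steel drip plate and let go, leaving the jars, the lid and the gear where they are.

Things in the scene. Friction and masses are not known exactly. Their poses are not given: they have to be found in the camera images.
- nozzle: Filling nozzle, loose, 140 mm long, 200 to 330 g. Its x axis runs from foot to spout; origin: centre of the foot's underside. Along x: 0-10 mm white square foot 50 x 50 mm; 10-80 mm steel tube, diameter 24 mm; 80-125 mm blue block 28 x 28 mm; 125-140 mm steel spout, diameter 18 mm. Starts lying on the mat, spout end 5 degrees lower, foot pointing away from the robot within 50 degrees either side.
- nozzle_grip (a point): Centre of the nozzle's blue block, 102 mm from the foot's underside: grasp here, on its two upright flats 28 mm apart. The centre of mass is some 15 mm from here towards the foot: in a firm grip (about 40 N) gravity does not swing the nozzle; a push of several newtons on tube or foot does, about the line between the fingers, and a soft grip (6 N) lets it settle.
- mat: Green mat under the nozzle, fixed, 270 x 330 x 3 mm. Origin: centre of its underside. The lid and the gear lie on it beside the nozzle, their edges at least 55 mm from its axis; a jar stands on the bench beyond its far end.
- rail: Guide rail, fixed: a round steel bar 12 mm in diameter and 220 mm long on two round posts 200 mm apart (12 mm thick, black clamps of 22 mm where they meet the bar), open beneath. Origin on the bench under the bar's middle. Its y axis runs along the bar; its x axis is horizontal, square to the bar, and points away from the robot's side.
- rail_mid (a point): Middle of the rail's bar, on the bar's centre line, 95 mm above the bench (bar underside 89 mm above the bench).
- plate: Drip plate, fixed: a stainless slab 260 x 140 x 20 mm. Origin: centre of its underside, on the bench; x along its length.
- disc (a point): Centre of the flat blue disc, 96 mm in diameter, on the middle of the drip plate's top face, 20 mm above the bench. z up.
- jar_a: Bystander, loose: closed hexagonal glass jar of honey with a gold lid, 72 mm across, 92 mm tall, 380 g. Origin: centre of its underside. On the drip plate, about 88 mm from the disc centre, on the end nearer the robot.
- jar_b: Bystander, loose: closed hexagonal glass jar of honey with a gold lid, 72 mm across, 92 mm tall, 380 g. Origin: centre of its underside. On the drip plate, about 88 mm from the disc centre, on the end farther from the robot.
- jar_c: Bystander, loose: closed hexagonal glass jar of honey with a gold lid, 72 mm across, 92 mm tall, 380 g. Origin: centre of its underside. Behind the rail, about 105 mm beyond the bar.
- jar_d: Bystander, loose: closed hexagonal glass jar of honey with a gold lid, 72 mm across, 92 mm tall, 380 g. Origin: centre of its underside. Behind the rail, about 105 mm beyond the bar.
- jar_e: Bystander, loose: closed hexagonal glass jar of honey with a gold lid, 72 mm across, 92 mm tall, 380 g. Origin: centre of its underside. On the bench just off the far end of the mat, beyond the nozzle's foot.
- lid: Bystander, loose: gold jar lid, 66 mm in diameter, 14 mm high, lying on the mat. Origin: centre of its underside.
- gear: Bystander, loose: white plastic pump gear, 70 mm in diameter, 25 mm high, lying flat on the mat. Origin: centre of its underside.
Mind the look-alikes: they are no part of the job. Leave any purple or red look-alike of the nozzle alone.

How it is judged (in metres and radians):
On the way, in this order (a step that is already met when the one before it is completed fails the run):
1. the held nozzle, half swung (23 to 69 degrees from upright), is being pushed against the guide rail with the gripper pointing down (contact force between nozzle and the fingers above 1 N and contact force between nozzle and rail above 0.5 N and angle between nozzle's own x axis and vertical between 0.4 and 1.2 rad and angle between the grasp point's own z axis and vertical above 2.5 rad), for 0.1 s.
2. the nozzle is held upright (within 20 degrees), spout up, clear of the bench, with the gripper still pointing down (within 35 degrees) (contact force between nozzle and the fingers above 1 N and angle between nozzle's own x axis and vertical below 0.35 rad and height (world z) of nozzle above 0.03 m and angle between the grasp point's own z axis and vertical above 2.5 rad), for 0.2 s.
3. the nozzle stands with its foot down on the blue disc while still held (contact force between nozzle and the fingers above 1 N and contact force between nozzle and plate above 0.3 N and angle between nozzle's own x axis and vertical below 0.2 rad and horizontal distance between nozzle and disc below 0.018 m and z of nozzle in the frame of disc below 0.008 m), for 0.1 s.
At the end, for the whole second after the job is handed in: The nozzle stands by itself, released and at rest, upright within 5 degrees with the spout up, its foot flat on the drip plate (height within 4 mm) and centred within 18 mm of the middle of the blue disc; no bystander has been moved more than 30 mm or tipped (horizontal distance between nozzle and disc below 0.018 m and z of nozzle in the frame of disc between -0.004 and 0.004 m and angle between nozzle's own x axis and vertical below 0.08 rad and linear speed of nozzle below 0.02 m/s and contact force between nozzle and plate above 0.3 N); the robot touches nothing.
It fails at once if a jar, the lid or the gear is moved more than 30 mm or tipped over (distance of any of jar_a, jar_b, jar_c, jar_d, jar_e, lid, gear from where it was at the start of the episode above 0.03 m or angle between any of jar_a, jar_b, jar_c, jar_d, jar_e, lid, gear's own z axis and vertical above 0.4 rad).
It also fails if it takes over 64 s, if anything falls off the work surface, if the arm or the gripper's body presses on something with over 40 N, if the wrist force passes 120 N, or if a joint passes its speed limit or range.

## Working session

There is one attempt and no reset: what is moved stays moved. The work goes in short steps, Python scripts to look and compute and a tool call to move; the robot and the scene stay as the last step left them, time stands still between calls to the robot, and variables do not carry over. Pictures are saved under pics/ and viewed, at most 11 in all, crops included, and the job is handed in when it is done.

Besides the shell and the picture viewer there is one more tool, called after ">>>" as name(argument=value, ...) on one line, values as JSON. jog_arm: Moves the arm, as the interface text tells. Its arguments: {"type":"object","properties":{"targets":{"type":"array","items":{"type":"array","items":{"type":"number"}}},"newtons":{"type":"number"}},"required":["targets"]}

```bash
mkdir -p pics; cat > h.py <<'E'
from workcell import *
import numpy as np, cv2
def cam(n):
    c=calibration(n);K=np.array(c["camera_matrix"]);R=cv2.Rodrigues(np.array(c["rvec"],float))[0];t=np.array(c["tvec"],float).ravel();return K,R,t
def ray(c,u,v,z):
    K,R,t=c;d=R.T@np.linalg.inv(K)@[u,v,1];o=-R.T@t;return o+d*(z-o[2])/d[2]
def cloud(c,D):
    K,R,t=c;v,u=np.mgrid[0:D.shape[0],0:D.shape[1]]
    p=np.stack([u*D,v*D,D],-1)@np.linalg.inv(K).T
    return (p-t)@R
def proj(c,p):
    K,R,t=c;q=K@(R@np.array(p)+t);return q[:2]/q[2]
E
python3 - <<'E'
from h import *
print(sense())
for n in("scene","side"):
    c=cam(n);im,D=grab_frame(n);np.savez(n+".npz",im=im,D=D);cv2.imwrite(f"pics/{n}0.png",im[...,::-1])
    print(n,-c[1].T@c[2],(D>0).mean())
E
```

```text
{'time_s': 0.0, 'joint_positions': array([64.25752255, 33.92651921,  2.76650083, 92.23794114, -1.90569624,
       54.01292418, -1.93113015]), 'joint_velocities': array([-0.0601876 ,  0.07364837, -0.00189031,  0.06259741, -0.01866649,
        0.01714395, -0.0107346 ]), 'tau': array([ 7.54052326e-04, -5.48692560e+01,  1.54688727e+00, -1.98123854e+01,
        9.44862346e-03,  8.79603554e-03, -2.85663994e-06]), 'position': array([ 0.2522508 , -0.67879875,  0.23012059]), 'ee_rot': array([-1.79868952e+02,  8.74861405e-03,  2.03916865e+01]), 'ft_force': array([-0.15225226,  0.86539164,  0.26454044]), 'wrist_torque': array([-0.00068119,  0.01975904, -0.03128555]), 'finger_force': 0.0, 'finger_gap': 0.08536789461908068}
scene [ 0.83638789 -0.5487148   1.05937488] 0.99583203125
side [0.06202932 0.99301676 1.17205483] 0.9959453125
```

View pics/scene0.png

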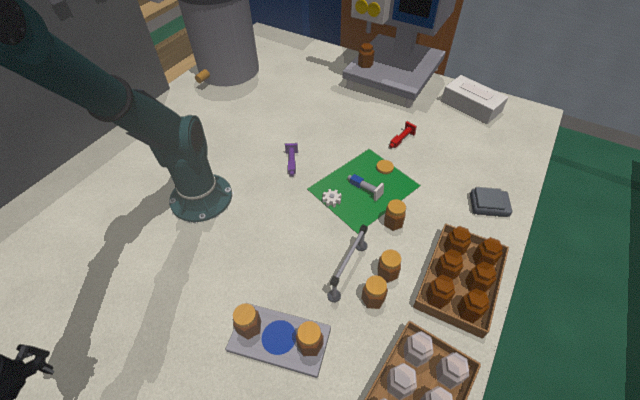

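View pics/side0.png

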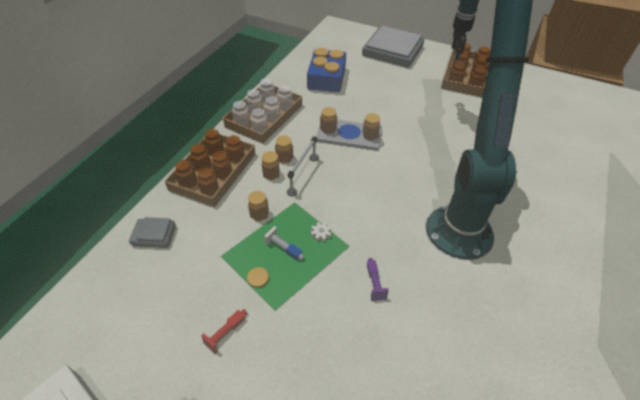

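Candidates in the scene view are the purple look-alike at (291,157), the red one at (403,134), and the blue-block nozzle on the green mat at (366,186). I choose the one on the mat: foot at (377,192), spout at (352,178). The gear is at (332,197), the lid at (385,167), jar_e at (396,214), the rail bar at about (349,262), and the disc at (279,337).

```bash
cat > m.py <<'E'
from h import *
def comps(m,lo):
    n,l,s,c=cv2.connectedComponentsWithStats(m.astype(np.uint8));return [(l==i) for i in range(1,n) if s[i,4]>=lo]
def run(n):
    c=cam(n);z=np.load(n+".npz");im,D=z["im"],z["D"];P=cloud(c,D);H=cv2.cvtColor(im,cv2.COLOR_RGB2HSV)
    h,s,v=H[...,0],H[...,1],H[...,2]
    print("==",n)
    for name,m in [("green",(h>50)&(h<75)&(s>130)&(v>60)),("blue",(h>100)&(h<125)&(s>120)),("gold",(h>10)&(h<24)&(s>120)&(v>140))]:
        for k in comps(m,25):
            p=P[k];q=np.median(p,0)
            if not(0.3<np.hypot(*q[:2])<1.15) or q[2]>.3 or q[0]<-.2: continue
            cx=np.argwhere(k).mean(0)[::-1]
            e,V=np.linalg.eigh(np.cov(p.T))
            print(name,k.sum(),cx.round(),"med",q.round(3),"mid",((p.min(0)+p.max(0))/2).round(3),"zmax",p[:,2].max().round(3),"ax",V[:,2].round(2),"std",np.sqrt(np.abs(e)).round(3))
    # table z
    return c,im,D,P,H
if __name__=="__main__":
    for n in("scene","side"):
        c,im,D,P,H=run(n)
        m=(H[...,0]>50)&(H[...,0]<75)&(H[...,1]>130)&(H[...,2]>60)&(np.hypot(P[...,0],P[...,1])<1.1)
        print("matz",np.median(P[m][:,2]))
        # nozzle: points raised over mat region
        k=max(comps(m,500),key=lambda x:x.sum());hull=cv2.convexHull(np.argwhere(k)[:,::-1].astype(np.int32))
        M=np.zeros(k.shape,np.uint8);cv2.fillConvexPoly(M,hull,1)
        print("mat box",cv2.minAreaRect(P[k][:,:2].astype(np.float32)))
        r=(M>0)&(P[...,2]>.012)
        for q in comps(r,25):
            p=P[q];w,V=np.linalg.eigh(np.cov(p[:,:2].T));a=V[:,1];t=p[:,:2]@a
            print("raised",q.sum(),np.argwhere(q).mean(0)[::-1].round(),p.mean(0).round(3),"len",np.ptp(t).round(3),"yaw",np.degrees(np.arctan2(a[1],a[0])).round(1),p[t.argmin()].round(3),p[t.argmax()].round(3),"zmax",p[:,2].max().round(3))
        # rail bar
        s=(P[...,2]>.082)&(P[...,2]<.108)&(P[...,0]>.2)&(np.hypot(P[...,0],P[...,1])<1.0)&(H[...,1]<80)
        for q in comps(s,40):
            p=P[q];e,V=np.linalg.eigh(np.cov(p.T));t=p@V[:,2];print("bar?",q.sum(),np.argwhere(q).mean(0)[::-1].round(),p.mean(0).round(3),"ends",p[t.argmin()].round(3),p[t.argmax()].round(3))
E
python3 m.py
python3 -c "
import cv2
a=cv2.imread('pics/scene0.png')[140:310,300:440];b=cv2.imread('pics/side0.png')[120:290,215:355]
cv2.imwrite('pics/crop0.png',cv2.resize(cv2.hconcat([a,b]),(784,476),interpolation=cv2.INTER_CUBIC))"
```

```text
== scene
green 3351 [366. 190.] med [0.509 0.323 0.004] mid [ 0.588 -0.009  0.526] zmax 1.059 ax [-0.22  0.89 -0.4 ] std [0.053 0.077 0.118]
blue 67 [356. 178.] med [0.464 0.335 0.033] mid [ 0.639 -0.098  0.541] zmax 1.059 ax [-0.27  0.63 -0.73] std [0.007 0.011 0.172]
blue 877 [278. 337.] med [ 0.538 -0.291  0.02 ] mid [ 0.664 -0.395  0.538] zmax 1.059 ax [-0.38  0.34 -0.86] std [0.021 0.023 0.039]
gold 157 [385. 166.] med [0.521 0.462 0.018] mid [0.521 0.462 0.019] zmax 0.025 ax [-0.8  0.6 -0. ] std [0.002 0.016 0.017]
gold 193 [396. 206.] med [0.653 0.238 0.092] mid [0.652 0.239 0.092] zmax 0.097 ax [-0.78  0.63  0.  ] std [0.002 0.014 0.015]
gold 43 [438. 252.] med [0.829 0.191 0.013] mid [0.828 0.182 0.03 ] zmax 0.053 ax [ 0.26  0.58 -0.77] std [0.004 0.008 0.019]
gold 264 [391. 258.] med [0.716 0.05  0.092] mid [ 0.761 -0.235  0.573] zmax 1.059 ax [-0.11  0.53 -0.84] std [0.012 0.014 0.1  ]
gold 77 [467. 264.] med [0.921 0.197 0.012] mid [0.924 0.196 0.012] zmax 0.017 ax [ 0.07 -1.    0.01] std [0.002 0.009 0.013]
gold 45 [430. 277.] med [0.836 0.098 0.013] mid [0.838 0.098 0.0
[... 2782 characters left out ...]
.19 ]
blue 136 [349. 131.] med [ 0.536 -0.295  0.019] mid [ 0.537 -0.29   0.019] zmax 0.026 ax [ 0.44 -0.9  -0.03] std [0.003 0.018 0.019]
blue 85 [294. 250.] med [0.459 0.338 0.031] mid [0.27  0.657 0.599] zmax 1.172 ax [-0.29  0.48  0.83] std [0.007 0.011 0.149]
gold 58 [269. 157.] med [0.711 0.055 0.091] mid [0.709 0.058 0.091] zmax 0.096 ax [ 0.16 -0.98 -0.09] std [0.002 0.012 0.013]
matz nan
  return _methods._mean(a, axis=axis, dtype=dtype,
  ret = ret.dtype.type(ret / rcount)
Traceback (most recent call last):
  File "m.py", line 23, in <module>
    k=max(comps(m,500),key=lambda x:x.sum());hull=cv2.convexHull(np.argwhere(k)[:,::-1].astype(np.int32))
ValueError: max() iterable argument is empty
```

View pics/crop0.png

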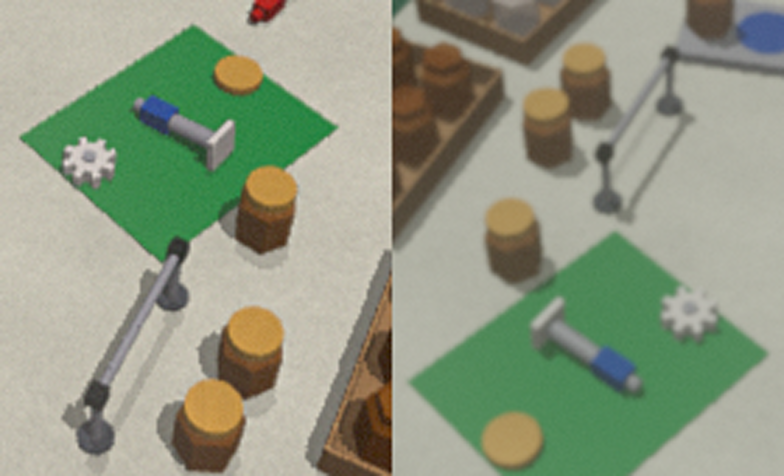

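The crop confirms the choice: blue block, white foot, on the mat. The purple and red ones lie off the mat. The rail bar runs along y at x≈0.607.

```bash
python3 - <<'E'
from h import *
for n in("scene","side"):
    c=cam(n);z=np.load(n+".npz");im,D=z["im"],z["D"];P=cloud(c,D);H=cv2.cvtColor(im,cv2.COLOR_RGB2HSV)
    ok=D>0
    r=ok&(P[...,2]>.013)&(P[...,2]<.07)&(np.hypot(P[...,0]-.5,P[...,1]-.32)<.11)
    k,l,s,_=cv2.connectedComponentsWithStats(r.astype(np.uint8),connectivity=4);i=1+s[1:,4].argmax();p=P[l==i]
    b=ok&(H[...,0]>100)&(H[...,0]<125)&(H[...,1]>100)
    q=P[b&(l==i)];f=P[(l==i)&(H[...,1]<50)&(P[...,2]>.03)]
    w=cv2.fitLine(p[:,:2].astype(np.float32),cv2.DIST_HUBER,0,.01,.01).ravel();t=p[:,:2]@w[:2]
    print(n,len(p),"line",w.round(3),np.degrees(np.arctan2(w[1],w[0])).round(1),p[t.argmin()].round(3),p[t.argmax()].round(3),"len",np.ptp(t).round(3))
    print(" blue",len(q),((q.min(0)+q.max(0))/2).round(3),np.median(q,0).round(3),"foot top",f[f[:,2]>f[:,2].max()-.012].mean(0).round(3),f[:,2].max().round(3))
    b=ok&(H[...,0]>100)&(H[...,0]<125)&(H[...,1]>120)&(np.hypot(P[...,0]-.54,P[...,1]+.29)<.07);d=P[b];u=np.argwhere(b)
    e=cv2.fitEllipse(cv2.convexHull(u[:,::-1].astype(np.int32)));print(" disc",((d.min(0)+d.max(0))/2).round(4),np.ptp(d,axis=0).round(3),ray(c,*e[0],.02).round(4))
K=calibration("wrist");print("wristcam",(-cam("wrist")[1].T@cam("wrist")[2]).round(3),sense()["position"].round(3))
E
```

```text
scene 322 line [ 0.987 -0.16   0.521  0.322] -9.2 [0.427 0.345 0.024] [0.569 0.34  0.018] len 0.141
 blue 76 [0.462 0.336 0.027] [0.464 0.333 0.033] foot top [0.557 0.32  0.053] 0.059
 disc [ 0.5386 -0.2879  0.0211] [0.092 0.092 0.011] [ 0.5384 -0.2895  0.02  ]
side 413 line [ 0.992 -0.128  0.494  0.336] -7.4 [0.421 0.341 0.019] [0.564 0.344 0.015] len 0.142
 blue 100 [0.459 0.339 0.031] [0.459 0.339 0.031] foot top [0.552 0.324 0.05 ] 0.054
 disc [ 0.5373 -0.2899  0.0189] [0.075 0.078 0.014] [ 0.5357 -0.2889  0.02  ]
wristcam [ 0.328 -0.65   0.372] [ 0.252 -0.679  0.23 ]
```

>>> jog_arm(targets=[[0,0,0,0.93,-0.72,0,-1],[0,0,0,0.93,-0.72,0,-1],[0,0,0,0.93,-0.72,0,-1],[0,0,0,0.93,-0.72,0,-1],[0,0,0,0.93,-0.72,0,-1],[0,0,0,0.93,-0.72,0,-1],[0,0,0,0.93,-0.72,0,-1],[0,0,0,0.93,-0.72,0,-1]], newtons=40)

```text
time_s: 0.77
position: [0.4019, -0.438, 0.2309]
ee_rot: [-180.0, 0.0, 20.4]
ft_force: [0.7, 0.0, -0.0]
finger_gap: 0.0857
finger_force: 0.0
```

>>> jog_arm(targets=[[0,0,0,0.93,-0.72,0,-1],[0,0,0,0.93,-0.72,0,-1],[0,0,0,0.93,-0.72,0,-1],[0,0,0,0.93,-0.72,0,-1],[0,0,0,0.93,-0.72,0,-1],[0,0,0,0.93,-0.72,0,-1],[0,0,0,0.93,-0.72,0,-1],[0,0,0,0.93,-0.72,0,-1]])

```text
time_s: 1.43
position: [0.5509, -0.1985, 0.231]
ee_rot: [-180.0, 0.0, 20.4]
ft_force: [0.1, 0.2, -0.4]
finger_gap: 0.0855
finger_force: 0.0
```

>>> jog_arm(targets=[[0,0,-7,0,0,0,-1],[0,0,-7,0,0,0,-1],[0,0,-7,0,0,0,-1],[0,0,-7,0,0,0,-1],[0,0,-7,0,0,0,-1],[0,0,-7,0,0,0,-1],[0,0,-7,0,0,0,-1],[0,0,-7,0,0,0,-1]])

```text
time_s: 2.1
position: [0.5502, -0.2001, 0.2309]
ee_rot: [-179.9, -0.0, 76.7]
ft_force: [-0.9, -0.1, -0.1]
finger_gap: 0.0852
finger_force: 0.0
```

>>> jog_arm(targets=[[0,0,-7,0,0,0,0],[0,0,-7,0,0,0,0],[0,0,-7,0,0,0,0],[0,0,-7,0,0,0,0],[0,0,-7,0,0,0,0],[0,0,-7,0,0,0,0],[0,0,-7,0,0,0,0],[0,0,-7,0,0,0,0]])

```text
time_s: 2.77
position: [0.5501, -0.2002, 0.2309]
ee_rot: [-180.0, -0.0, 132.7]
ft_force: [-0.4, 0.4, -0.1]
finger_gap: 0.0432
finger_force: 0.0
```

>>> jog_arm(targets=[[0,0,-7,0,0,0,0],[0,0,-7,0,0,0,0],[0,0,-7,0,0,0,0],[0,0,-7,0,0,0,0],[0,0,-7,0,0,0,0],[0,0,-3,0,0,0,0],[0,0,0,0,0,0,0]])

```text
time_s: 3.35
position: [0.5501, -0.2003, 0.2307]
ee_rot: [180.0, -0.1, 170.4]
ft_force: [0.0, -0.8, -0.7]
finger_gap: 0.0427
finger_force: 0.0
```

>>> jog_arm(targets=[[0,0,0,0.3,0.9,0,-0.4],[0,0,0,0.3,0.9,0,-0.4],[0,0,0,0.3,0.9,0,-0.4],[0,0,0,0.3,0.9,0,-0.4],[0,0,0,0.3,0.9,0,-0.4],[0,0,0,0.3,0.9,0,-0.4],[0,0,0,0.3,0.9,0,-0.4],[0,0,0,0.3,0.9,0,-0.4]])

```text
time_s: 4.02
position: [0.5151, 0.026, 0.2312]
ee_rot: [-180.0, -0.0, 170.3]
ft_force: [-0.2, 0.6, 0.7]
finger_gap: 0.0598
finger_force: 0.0
```

>>> jog_arm(targets=[[0,0,0,0.3,0.9,0,-0.4],[0,0,0,0.3,0.9,0,-0.4],[0,0,0,0.3,0.9,0,-0.4],[0,0,0,0.3,0.9,0,-0.4],[0,0,0,0.3,0.9,0,-0.4],[0,0,0,0.3,0.9,0,-0.4],[0,0,0,0.3,0.9,0,-0.4],[0,0,0,0.3,0.9,0,-0.4]])

```text
time_s: 4.68
position: [0.4802, 0.2509, 0.2311]
ee_rot: [-180.0, -0.0, 170.3]
ft_force: [-0.6, 0.4, -0.5]
finger_gap: 0.0602
finger_force: 0.0
```

>>> jog_arm(targets=[[0,0,0,0.3,0.9,0.4,-0.4],[0,0,0,0.3,0.9,0.4,-0.4],[0,0,0,0.3,0.9,0.4,-0.4],[0,0,0,0,0.05,0.8,-0.4],[0,0,0,0,0,0.8,-0.4],[0,0,0,0,0,0,-0.4]])

```text
time_s: 5.18
position: [0.4653, 0.3338, 0.1432]
ee_rot: [-179.6, -0.3, 170.4]
ft_force: [0.1, -0.6, -0.5]
finger_gap: 0.0597
finger_force: 0.0
```

```bash
cat > w.py <<'E'
from h import *
import sys
s=sense();c=cam("wrist");im,D=grab_frame("wrist");cv2.imwrite(sys.argv[1],im[...,::-1]);np.savez("wrist.npz",im=im,D=D)
P=cloud(c,D);H=cv2.cvtColor(im,cv2.COLOR_RGB2HSV)
print(s["position"].round(4),s["ee_rot"].round(2),"cam",(-c[1].T@c[2]).round(3))
b=(D>0)&(H[...,0]>100)&(H[...,0]<125)&(H[...,1]>120)
k,l,st,cc=cv2.connectedComponentsWithStats(b.astype(np.uint8))
for i in range(1,k):
    if st[i,4]>150:
        p=P[l==i];top=p[p[:,2]>p[:,2].max()-.012]
        r=cv2.minAreaRect(top[:,:2].astype(np.float32))
        print("blue",st[i,4],cc[i].round(),"mid",((p.min(0)+p.max(0))/2).round(4),"z",p[:,2].min().round(3),p[:,2].max().round(3),"rect",np.round(r[0],4),np.round(r[1],4),round(r[2],1))
E
python3 w.py pics/w1.png
```

```text
[0.4653 0.3338 0.1432] [-179.62   -0.31  170.39] cam [0.388 0.349 0.285]
blue 2201 [326. 187.] mid [0.4667 0.3391 0.0186] z 0.001 0.036 rect [0.4619 0.3391] [0.0275 0.0444] 80.8
```

View pics/w1.png

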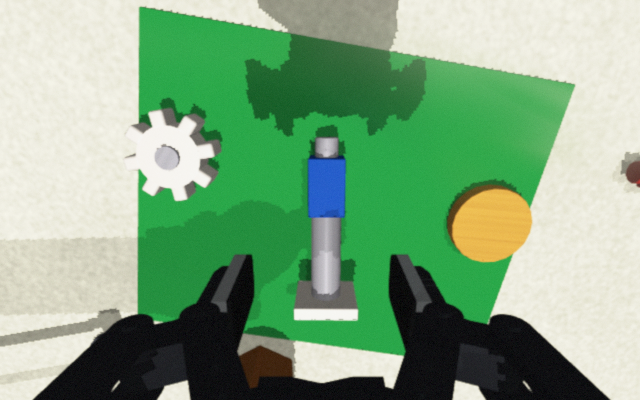

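The wrist view shows the blue block at (326,187) between the fingers, with its long side aligned to the tool. The gear at (167,157) and the lid at (490,222) are clear. Descending.

>>> jog_arm(targets=[[0,0,0,0.1,0.15,0.8,-0.4],[0,0,0,0,0,0.8,-0.4],[0,0,0,0,0,0.8,-0.4],[0,0,0,0,0,0.7,-0.4],[0,0,0,0,0,0.6,-0.4],[0,0,0,0,0,0.5,-0.4],[0,0,0,0,0,0.3,-0.4],[0,0,0,0,0,0,-0.4]])

```text
time_s: 5.9
position: [0.4659, 0.34, 0.0118]
ee_rot: [-179.9, -0.0, 170.3]
ft_force: [0.3, -0.5, 0.2]
finger_gap: 0.0601
finger_force: 0.0
```

>>> jog_arm(targets=[[0,0,0,0,0,0,0.5],[0,0,0,0,0,0,0.8],[0,0,0,0,0,0,1],[0,0,0,0,0,0,1],[0,0,0,0,0,0,1],[0,0,0,0,0,0,1]], newtons=40)

```text
time_s: 6.4
position: [0.4664, 0.3406, 0.0137]
ee_rot: [180.0, 0.1, 170.4]
ft_force: [-0.7, -2.3, 6.1]
finger_gap: 0.0272
finger_force: 40.1
```

>>> jog_arm(targets=[[0,0,0,0,0,0,-0.2],[0,0,0,0,0,0,-0.2],[0,0,0,0,0,0,-0.2],[0,0,0,0.1,0,0,-0.2],[0,0,0,0,0,0.1,-0.2],[0,0,0,0,0,0.1,-0.2],[0,0,0,0,0,0,-0.2]])

```text
time_s: 6.98
position: [0.4622, 0.3409, 0.0056]
ee_rot: [-179.9, -0.0, 170.4]
ft_force: [0.4, -0.1, 0.3]
finger_gap: 0.051
finger_force: 0.0
```

```bash
python3 w.py pics/w2.png; python3 -c "
from h import *
print(sense()['ft_force'])"
```

```text
[0.4622 0.3409 0.0056] [-1.7995e+02 -5.0000e-02  1.7041e+02] cam [0.384 0.356 0.147]
blue 8391 [322. 293.] mid [0.4624 0.3428 0.0195] z 0.003 0.036 rect [0.4628 0.3426] [0.0277 0.046 ] 79.4
[ 0.70882698 -0.15218958  0.36767085]
```

View pics/w2.png

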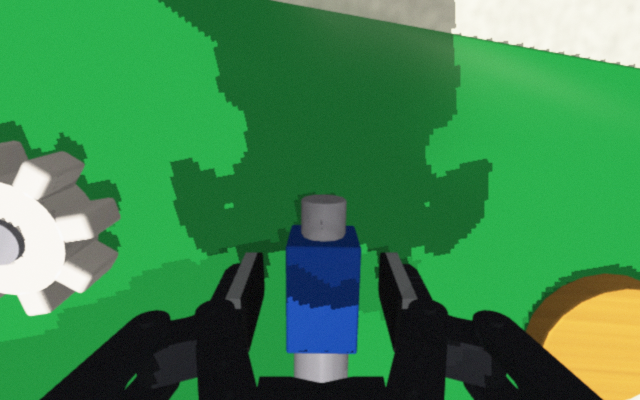

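The fingers straddle the block (centre (322,293)) symmetrically and along its length, so I close now.

>>> jog_arm(targets=[[0,0,0,0,0,0,0.3],[0,0,0,0,0,0,0.5],[0,0,0,0,0,0,1],[0,0,0,0,0,0,1],[0,0,0,0,0,0,1],[0,0,0,0,0,0,1]], newtons=45)

```text
time_s: 7.53
position: [0.4628, 0.3412, 0.0064]
ee_rot: [180.0, 0.0, 170.4]
ft_force: [-0.6, -0.6, 0.5]
finger_gap: 0.0269
finger_force: 44.5
```

>>> jog_arm(targets=[[0,0,0,0,0,-0.2,1],[0,0,0,0,0,-0.4,1],[0,0,0,0,0,-0.6,1],[0,0,0,0,0,-0.6,1],[0,0,0,0,0,-0.6,1],[0,0,0,0,0,-0.6,1],[0,0,0,0,0,-0.4,1],[0,0,0,0,0,0,1]])

```text
time_s: 8.2
position: [0.4639, 0.3423, 0.1112]
ee_rot: [179.8, 0.2, 170.4]
ft_force: [0.3, 0.7, -3.0]
finger_gap: 0.0271
finger_force: 44.6
```

```bash
cat > s.py <<'E'
from h import *
import sys
s=sense();print(s["position"].round(4),s["ee_rot"].round(2),s["ft_force"].round(1))
out=[]
for n in("scene","side"):
    c=cam(n);im,D=grab_frame(n);u,v=proj(c,s["position"]).astype(int)
    x0=int(np.clip(u-70,0,500));y0=int(np.clip(v-75,0,250));out.append(im[y0:y0+150,x0:x0+140]);print(n,x0,y0)
    np.savez(n+".npz",im=im,D=D)
cv2.imwrite(sys.argv[1],cv2.resize(cv2.hconcat(out),None,fx=2.8,fy=2.8,interpolation=cv2.INTER_CUBIC)[...,::-1])
E
python3 s.py pics/s1.png
```

```text
[0.4639 0.3423 0.1112] [179.78   0.18 170.38] [ 0.3  0.7 -3. ]
scene 289 87
side 220 160
```

View pics/s1.png

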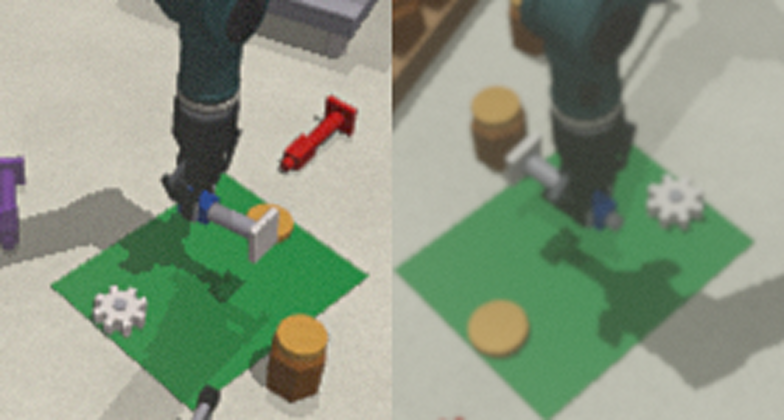

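Nozzle held firmly, foot outward and slightly high, bystanders undisturbed. Moving to the rail.

>>> jog_arm(targets=[[0,0,0,-0.1,-0.6,0,1],[0,0,0,-0.1,-0.7,0,1],[0,0,0,-0.1,-0.7,0,1],[0,0,0,-0.1,-0.7,0,1],[0,0,0,-0.1,-0.7,0,1],[0,0,0,-0.1,-0.7,0,1],[0,0,0,-0.1,-0.7,0,1],[0,0,0,-0.1,-0.7,0,1]])

```text
time_s: 8.97
position: [0.4578, 0.1729, 0.1072]
ee_rot: [-179.9, -0.1, 170.4]
ft_force: [0.1, 0.8, -3.7]
finger_gap: 0.0272
finger_force: 44.7
```

>>> jog_arm(targets=[[0,0,0,-0.1,-0.7,0,1],[0,0,0,-0.1,-0.7,0,1],[0,0,0,-0.1,-0.7,0,1],[0,0,0,-0.1,-0.7,0,1],[0,0,0,-0.1,-0.7,0,1],[0,0,0,-0.1,-0.7,0,1],[0,0,0,-0.1,-0.7,0,1],[0,0,0,-0.1,-0.7,0,1]])

```text
time_s: 9.63
position: [0.4534, 0.0036, 0.1073]
ee_rot: [-180.0, -0.1, 170.4]
ft_force: [-0.5, 0.7, -3.8]
finger_gap: 0.0275
finger_force: 44.7
```

>>> jog_arm(targets=[[0,0,-4.8,0,0,0,1],[0,0,-4.8,0,0,0,1],[0,0,0,0,0,0.5,1],[0,0,0,0,0,0.7,1],[0,0,0,0,0,0.7,1],[0,0,0,0,0,0.6,1],[0,0,0,0,0,0.3,1],[0,0,0,0,0,0,1]])

```text
time_s: 10.3
position: [0.4526, 0.0047, 0.0219]
ee_rot: [-179.9, -0.3, -180.0]
ft_force: [-0.2, -0.5, -3.4]
finger_gap: 0.0271
finger_force: 44.8
```

```bash
python3 s.py pics/s2.png; python3 - <<'E'
from h import *
s=sense()["position"]
for n in("scene","side"):
    c=cam(n);z=np.load(n+".npz");D=z["D"];P=cloud(c,D)
    H=cv2.cvtColor(z["im"],cv2.COLOR_RGB2HSV)
    ok=(D>0)
    p=P[ok&(abs(P[...,0]-.607)<.03)&(abs(P[...,1])<.08)&(P[...,2]>.085)&(P[...,2]<.112)]
    if len(p)>5: print(n,"bar",len(p),np.median(p,0).round(4),p[:,2].max().round(3),[np.median(p[abs(p[:,1]-y)<.03][:,0]).round(4) for y in(-.05,.05)])
    f=P[ok&(P[...,0]>s[0]+.07)&(P[...,0]<.598)&(abs(P[...,1]-s[1])<.05)&(P[...,2]>.02)&(P[...,2]<.11)&(H[...,1]<60)]
    if len(f): print(n,"foot",len(f),f.min(0).round(3),f.max(0).round(3),np.median(f,0).round(3))
E
```

```text
[0.4526 0.0047 0.0219] [-179.95   -0.31 -179.95] [-0.2 -0.5 -3.4]
scene 237 169
side 268 109
scene bar 190 [ 0.6043 -0.0052  0.0996] 0.105 [np.float64(0.6064), np.float64(0.6028)]
scene foot 180 [ 0.524 -0.023  0.021] [0.598 0.052 0.1  ] [ 0.553 -0.     0.053]
side bar 108 [0.5977 0.0021 0.0981] 0.104 [np.float64(0.5989), np.float64(0.5959)]
side foot 139 [ 0.524 -0.043  0.02 ] [0.598 0.054 0.102] [0.544 0.013 0.063]
```

View pics/s2.png

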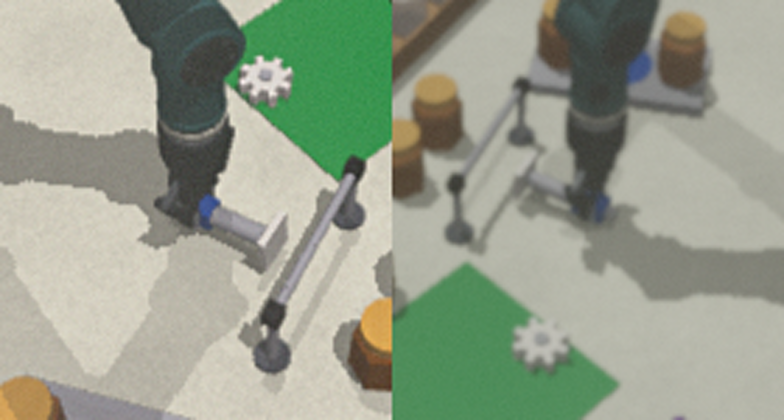

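>>> jog_arm(targets=[[0,0,0,-0.3,0,0,1],[0,0,0,-0.4,0,0,1],[0,0,0,-0.4,0,0,1],[0,0,0,-0.4,0,0,1],[0,0,0,-0.4,0,0,1],[0,0,0,-0.4,0,0,1],[0,0,0,-0.4,0,0,1],[0,0,0,-0.13,0,0,1]])

```text
time_s: 11.07
position: [0.5431, 0.0046, 0.0254]
ee_rot: [179.9, 0.3, 179.9]
ft_force: [-0.3, 0.8, -3.6]
finger_gap: 0.0272
finger_force: 44.9
```

>>> jog_arm(targets=[[0,0,0,0,0,-0.3,1],[0,0,0,0,0,-0.3,1],[0,0,0,0,0,-0.3,1],[0,0,0,0,0,-0.3,1],[0,0,0,0,0,-0.2,1],[0,0,0,0,0,-0.15,1],[0,0,0,0,0,-0.15,1],[0,0,0,0,0,-0.15,1]])

```text
time_s: 11.73
position: [0.5388, 0.0045, 0.0798]
ee_rot: [-180.0, -0.1, 180.0]
ft_force: [1.5, -0.1, -9.5]
finger_gap: 0.0272
finger_force: 45.0
```

>>> jog_arm(targets=[[0,0,0,0,0,-0.2,1],[0,0,0,0,0,-0.2,1],[0,0,0,-0.05,0,-0.2,1],[0,0,0,-0.06,0,-0.2,1],[0,0,0,-0.08,0,-0.2,1],[0,0,0,0,0,0,1],[0,0,0,0,0,0,1]])

```text
time_s: 12.32
position: [0.5448, 0.0046, 0.1103]
ee_rot: [-180.0, -0.0, 180.0]
ft_force: [-2.4, -1.0, -5.1]
finger_gap: 0.027
finger_force: 45.3
```

```bash
python3 s.py pics/s3.png
```

```text
[0.5448 0.0046 0.1103] [-1.7996e+02 -1.0000e-02  1.7998e+02] [-2.4 -1.  -5.1]
scene 262 166
side 245 83
```

View pics/s3.png

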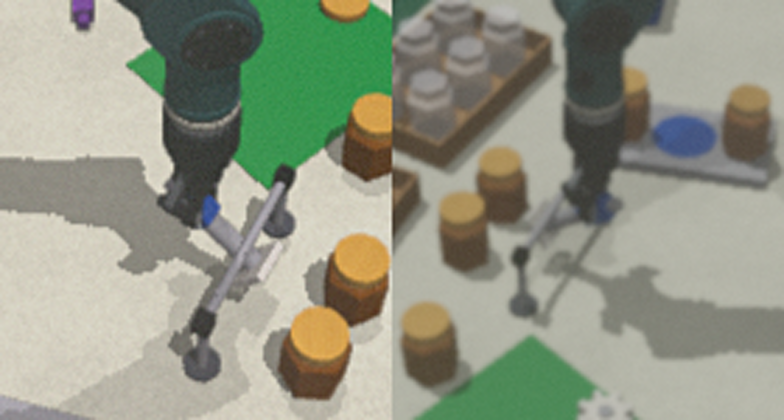

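The nozzle is swung by about 40° with the tube under the bar and the foot beyond it, in light contact. Continuing the arc.

>>> jog_arm(targets=[[0,0,0,-0.1,0,-0.15,1],[0,0,0,-0.12,0,-0.14,1],[0,0,0,-0.13,0,-0.13,1],[0,0,0,-0.13,0,-0.1,1],[0,0,0,-0.16,0,-0.1,1],[0,0,0,-0.16,0,-0.1,1],[0,0,0,-0.18,0,-0.1,1],[0,0,0,-0.18,0,-0.08,1]])

```text
time_s: 13.08
position: [0.5782, 0.0046, 0.1365]
ee_rot: [-179.9, -0.2, 180.0]
ft_force: [-6.6, -0.2, -7.8]
finger_gap: 0.0272
finger_force: 47.6
```

>>> jog_arm(targets=[[0,0,0,-0.18,0,-0.06,1],[0,0,0,-0.18,0,-0.03,1],[0,0,0,-0.18,0,-0.02,1],[0,0,0,-0.1,0,0,1],[0,0,0,0,0,0,1],[0,0,0,0,0,0,1]])

```text
time_s: 13.58
position: [0.5979, 0.0045, 0.1402]
ee_rot: [-179.9, -0.2, 180.0]
ft_force: [-6.3, -0.5, -4.3]
finger_gap: 0.0271
finger_force: 48.3
```

```bash
python3 s.py pics/s4.png
```

```text
[0.5979 0.0045 0.1402] [-179.93   -0.18  179.98] [-6.3 -0.5 -4.3]
scene 279 168
side 232 73
```

View pics/s4.png

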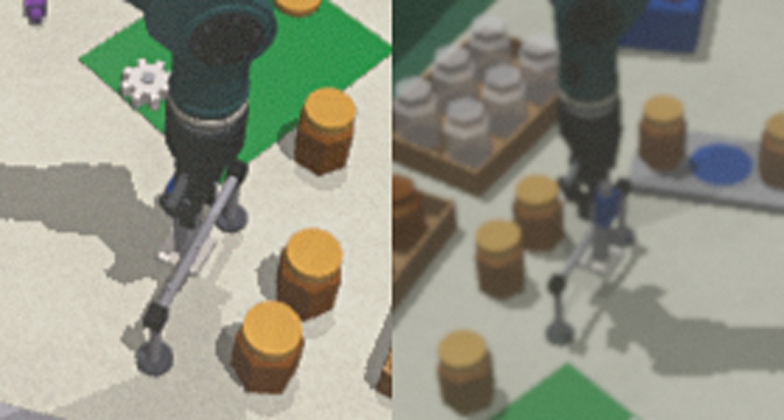

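>>> jog_arm(targets=[[0,0,0,0.2,0,0,1],[0,0,0,0.5,0,0,1],[0,0,0,0.6,0,0,1],[0,0,0,0.6,0,0,1],[0,0,0,0.3,0,0,1],[0,0,0,0,0,0,1],[0,0,0,0,0,0,1]])

```text
time_s: 14.27
position: [0.5356, 0.0052, 0.1413]
ee_rot: [179.9, 0.3, -180.0]
ft_force: [0.2, -0.1, -3.2]
finger_gap: 0.0273
finger_force: 48.1
```

```bash
cat > t.py <<'E'
from h import *
s=sense();p0=s["position"];print(p0.round(4),s["ft_force"].round(1))
A=[]
for n in("scene","side"):
    c=cam(n);im,D=grab_frame(n);P=cloud(c,D);H=cv2.cvtColor(im,cv2.COLOR_RGB2HSV)
    near=(D>0)&(np.hypot(P[...,0]-p0[0],P[...,1]-p0[1])<.06)
    lo=near&(P[...,2]>.5*0+p0[2]-.105)&(P[...,2]<p0[2]-.02)&(H[...,1]<90)
    p=P[lo];f=p[p[:,2]<p0[2]-.065];t=p[(p[:,2]>p0[2]-.06)&(p[:,2]<p0[2]-.025)]
    b=P[near&(H[...,0]>100)&(H[...,0]<125)&(H[...,1]>100)&(P[...,2]>p0[2]-.06)]
    for k,q in(("foot",f),("tube",t),("blue",b)):
        if len(q)>3: print(n,k,len(q),"mid",((q.min(0)+q.max(0))/2).round(4),"min",q.min(0).round(3),"max",q.max(0).round(3))
    if len(t)>10:
        for a in(0,1):
            k=np.polyfit(t[:,2],t[:,a],1);print("  tube slope","xy"[a],np.degrees(np.arctan(k[0])).round(1))
    cv2.imwrite(f"pics/t_{n}.png",im[...,::-1])
E
python3 t.py
```

```text
[0.5356 0.0052 0.1413] [ 0.2 -0.1 -3.2]
scene foot 187 mid [0.5273 0.0048 0.0671] min [ 0.501 -0.021  0.058] max [0.553 0.031 0.076]
scene tube 49 mid [0.5268 0.0022 0.0985] min [ 0.516 -0.008  0.082] max [0.538 0.012 0.115]
  tube slope x -12.4
  tube slope y -7.5
side foot 132 mid [0.5237 0.0064 0.0638] min [ 0.498 -0.022  0.052] max [0.549 0.035 0.076]
side tube 52 mid [0.5515 0.0082 0.0987] min [ 0.508 -0.008  0.081] max [0.595 0.025 0.116]
  tube slope x -15.7
  tube slope y -1.0
```

>>> jog_arm(targets=[[0,0,0,0,0,-0.4,1],[0,0,0,0,0,-0.7,1],[0,0,0,0,0,-0.8,1],[0,0,0,0,0,-0.8,1],[0,0,0,0,0,-0.7,1],[0,0,0,0,0,-0.6,1],[0,0,0,0,0,0,1]])

```text
time_s: 14.95
position: [0.5367, 0.006, 0.2647]
ee_rot: [179.9, 0.5, 180.0]
ft_force: [1.5, 0.4, -2.2]
finger_gap: 0.027
finger_force: 48.4
```

>>> jog_arm(targets=[[0,0,0,-0.03,-0.4,0,1],[0,0,0,-0.03,-0.7,0,1],[0,0,0,-0.03,-0.8,0,1],[0,0,0,-0.03,-0.8,0,1],[0,0,0,-0.03,-0.8,0,1],[0,0,0,-0.03,-0.8,0,1],[0,0,0,-0.03,-0.8,0,1],[0,0,0,-0.03,-0.8,0,1]])

```text
time_s: 15.62
position: [0.5389, -0.1747, 0.2582]
ee_rot: [180.0, -0.2, 179.9]
ft_force: [0.8, 0.0, -3.8]
finger_gap: 0.0272
finger_force: 48.1
```

>>> jog_arm(targets=[[0,0,0,-0.03,-0.8,0,1],[0,0,0,-0.03,-0.8,0,1],[0,0,0,-0.03,-0.8,0,1],[0,0,0,-0.03,-0.8,0,1],[0,0,0,-0.03,-0.65,0,1],[0,0,-7,0,0,0,1],[0,0,-7,0,0,0,1],[0,0,0,0,0,0,1]])

```text
time_s: 16.28
position: [0.543, -0.2895, 0.2576]
ee_rot: [179.8, -0.2, -166.0]
ft_force: [0.0, 0.5, -3.7]
finger_gap: 0.027
finger_force: 48.1
```

```bash
python3 t.py; python3 - <<'E'
from h import *
for n in("scene","side"):
    c=cam(n);im,D=grab_frame(n);P=cloud(c,D);H=cv2.cvtColor(im,cv2.COLOR_RGB2HSV)
    g=(D>0)&(H[...,0]>10)&(H[...,0]<24)&(H[...,1]>120)&(P[...,2]>.1)&(P[...,2]<.12)
    for nm,x,y in(("a",.453,-.307),("b",.625,-.265)):
        q=P[g&(np.hypot(P[...,0]-x,P[...,1]-y)<.05)]
        if len(q)>20:print(n,nm,len(q),((q.min(0)+q.max(0))/2).round(4))
E
```

```text
[ 0.543  -0.2895  0.2576] [ 0.   0.5 -3.7]
scene foot 309 mid [ 0.538  -0.2913  0.1825] min [ 0.512 -0.321  0.173] max [ 0.564 -0.262  0.192]
scene tube 46 mid [ 0.5359 -0.2926  0.2111] min [ 0.527 -0.304  0.198] max [ 0.545 -0.282  0.224]
  tube slope x 2.3
  tube slope y 0.2
side foot 108 mid [ 0.5313 -0.288   0.1804] min [ 0.502 -0.318  0.169] max [ 0.56  -0.258  0.192]
side tube 53 mid [ 0.5277 -0.283   0.2144] min [ 0.515 -0.294  0.198] max [ 0.541 -0.272  0.231]
  tube slope x -5.1
  tube slope y -1.6
scene a 334 [ 0.4533 -0.3097  0.1087]
scene b 437 [ 0.6244 -0.264   0.1089]
```

>>> jog_arm(targets=[[0,0,0,-0.12,0,0.4,1],[0,0,0,0,0,0.7,1],[0,0,0,0,0,0.7,1],[0,0,0,0,0,0.7,1],[0,0,0,0,0,0.7,1],[0,0,0,0,0,0.7,1],[0,0,0,0,0,0.4,1],[0,0,0,0,0,0.1,1]])

```text
time_s: 17.15
position: [0.5465, -0.2862, 0.1251]
ee_rot: [179.8, -0.2, -166.0]
ft_force: [0.0, -0.2, -2.4]
finger_gap: 0.0271
finger_force: 48.1
```

>>> jog_arm(targets=[[0,0,0,0,0,0.08,1],[0,0,0,0,0,0.08,1],[0,0,0,0,0,0.08,1],[0,0,0,0,0,0,1],[0,0,0,0,0,0,1]])

```text
time_s: 17.57
position: [0.5486, -0.2871, 0.1216]
ee_rot: [-179.9, 0.0, -166.0]
ft_force: [0.4, 0.4, -3.0]
finger_gap: 0.027
finger_force: 48.1
```

```bash
python3 t.py
```

```text
[ 0.5486 -0.2871  0.1216] [ 0.4  0.4 -3. ]
scene foot 641 mid [ 0.5502 -0.2876  0.0354] min [ 0.493 -0.347  0.017] max [ 0.607 -0.229  0.054]
scene tube 23 mid [ 0.5677 -0.288   0.0724] min [ 0.541 -0.301  0.062] max [ 0.595 -0.275  0.083]
  tube slope x 21.8
  tube slope y 1.6
side foot 260 mid [ 0.5433 -0.2877  0.0357] min [ 0.491 -0.345  0.017] max [ 0.596 -0.23   0.055]
side tube 65 mid [ 0.5565 -0.2683  0.0792] min [ 0.521 -0.291  0.062] max [ 0.593 -0.246  0.097]
  tube slope x -36.4
  tube slope y -15.3
```

>>> jog_arm(targets=[[0,0,0,0,0,0.1,1],[0,0,0,0,0,0.1,1],[0,0,0,0,0,0.1,1],[0,0,0,0,0,0.08,1],[0,0,0,0,0,0,1]])

```text
time_s: 18.08
position: [0.5476, -0.2868, 0.1087]
ee_rot: [180.0, -0.1, -166.0]
ft_force: [-0.3, 0.7, -3.2]
finger_gap: 0.0269
finger_force: 48.1
```

```bash
cat > f.py <<'E'
from h import *
s=sense();p0=s["position"];print(p0.round(4),s["ft_force"].round(1))
for n in("scene","side"):
    c=cam(n);im,D=grab_frame(n);P=cloud(c,D);H=cv2.cvtColor(im,cv2.COLOR_RGB2HSV)
    cv2.imwrite(f"pics/f_{n}.png",cv2.resize(im[290:390,220:340] if n=="scene" else im[90:190,290:410],None,fx=4,fy=4,interpolation=cv2.INTER_CUBIC)[...,::-1])
    m=(D>0)&(np.hypot(P[...,0]-.538,P[...,1]+.289)<.045)&(H[...,1]<70)&(H[...,2]>90)
    q=P[m&(P[...,2]>.024)&(P[...,2]<.045)]
    if len(q)>20: r=cv2.minAreaRect(q[:,:2].astype(np.float32));print(n,len(q),"foot rect",np.round(r[0],4),np.round(r[1],3),round(r[2],1),"ztop",np.percentile(q[:,2],[50,90]).round(4))
E
python3 f.py; python3 -c "
import cv2
cv2.imwrite('pics/f1.png',cv2.resize(cv2.hconcat([cv2.imread('pics/f_scene.png'),cv2.imread('pics/f_side.png')]),(784,327)))"
```

```text
[ 0.5476 -0.2868  0.1087] [-0.3  0.7 -3.2]
scene 226 foot rect [ 0.5389 -0.2883] [0.051 0.051] 13.1 ztop [0.0351 0.0381]
side 96 foot rect [ 0.5373 -0.2883] [0.053 0.061] 14.0 ztop [0.0333 0.0373]
```

View pics/f1.png

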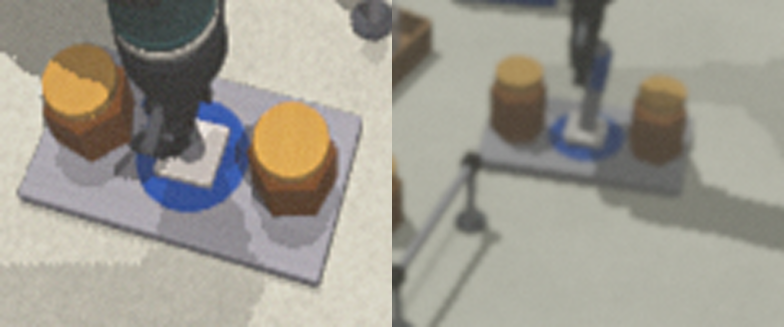

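The foot is square over the blue disc, centred within about 1 mm, and roughly 5 mm above it. Lowering to contact.

>>> jog_arm(targets=[[0,0,0,0,0,0.06,1],[0,0,0,0,0,0.06,1],[0,0,0,0,0,0.06,1],[0,0,0,0,0,0,1],[0,0,0,0,0,0,1]])

```text
time_s: 18.6
position: [0.5494, -0.2865, 0.1059]
ee_rot: [-179.9, 0.1, -166.0]
ft_force: [-0.8, -0.3, 6.7]
finger_gap: 0.0268
finger_force: 49.5
```

>>> jog_arm(targets=[[0,0,0,0,0,0.04,1],[0,0,0,0,0,0,1],[0,0,0,0,0,0,1]])

```text
time_s: 18.85
position: [0.5503, -0.2864, 0.1056]
ee_rot: [-179.9, 0.2, -166.0]
ft_force: [-0.1, 2.1, 10.0]
finger_gap: 0.0271
finger_force: 50.0
```

>>> jog_arm(targets=[[0,0,0,0,0,0,1],[0,0,0,0,0,0,1],[0,0,0,0,0,0,1],[0,0,0,0,0,0,1]], newtons=20)

```text
time_s: 19.18
position: [0.5503, -0.2864, 0.1056]
ee_rot: [-179.9, 0.2, -166.0]
ft_force: [-1.5, 1.4, 10.4]
finger_gap: 0.0271
finger_force: 50.0
```

```bash
python3 f.py
```

```text
[ 0.5503 -0.2864  0.1056] [-1.5  1.4 10.4]
scene 217 foot rect [ 0.5403 -0.2889] [0.051 0.05 ] 14.0 ztop [0.0321 0.0349]
side 93 foot rect [ 0.5387 -0.2878] [0.055 0.058] 12.9 ztop [0.0309 0.0385]
```

>>> jog_arm(targets=[[0,0,0,0,0,-0.06,1],[0,0,0,0,0,0,0.34],[0,0,0,0,0,0,0.3],[0,0,0,0,0,0,0.2],[0,0,0,0,0,0,0],[0,0,0,0,0,0,-0.2],[0,0,0,0,0,0,-0.3],[0,0,0,0,0,0,-0.3]])

```text
time_s: 19.95
position: [0.5482, -0.2869, 0.1046]
ee_rot: [180.0, -0.0, -166.0]
ft_force: [0.5, 0.4, -0.6]
finger_gap: 0.056
finger_force: 0.0
```

```bash
python3 f.py
```

```text
[ 0.5482 -0.2869  0.1046] [ 0.5  0.4 -0.6]
scene 189 foot rect [ 0.5405 -0.2886] [0.05  0.051] 13.6 ztop [0.0308 0.0343]
side 91 foot rect [ 0.5365 -0.2851] [0.053 0.059] 15.5 ztop [0.0289 0.0391]
```

Released: the foot's top face is at 30 mm, so it sits flat on the plate. Rising straight up, well clear of everything.

>>> jog_arm(targets=[[0,0,0,0,0,-0.3,-0.3],[0,0,0,0,0,-0.6,-0.3],[0,0,0,0,0,-0.8,-0.3],[0,0,0,0,0,-0.8,-0.3],[0,0,0,0,0,-0.8,-0.3],[0,0,0,0,0,-0.8,-0.3],[0,0,0,0,0,-0.6,-0.3],[0,0,0,0,0,0,-0.3]])

```text
time_s: 20.72
position: [0.5511, -0.2869, 0.2507]
ee_rot: [-179.7, 0.4, -166.0]
ft_force: [0.0, -0.2, 0.6]
finger_gap: 0.0552
finger_force: 0.0
```

```bash
python3 f.py; python3 - <<'E'
from h import *
c=cam("scene");im,D=grab_frame("scene");P=cloud(c,D);H=cv2.cvtColor(im,cv2.COLOR_RGB2HSV)
b=P[(D>0)&(H[...,0]>100)&(H[...,0]<125)&(H[...,1]>100)&(P[...,2]>.09)&(np.hypot(P[...,0]-.54,P[...,1]+.29)<.05)]
print("block",len(b),((b.min(0)+b.max(0))/2).round(4),b.max(0).round(3))
cv2.imwrite("pics/end.png",im[...,::-1])
E
```

```text
[ 0.5511 -0.2869  0.2507] [ 0.  -0.2  0.6]
scene 244 foot rect [ 0.5405 -0.2887] [0.05  0.051] 13.9 ztop [0.0301 0.0335]
side 87 foot rect [ 0.5374 -0.2905] [0.051 0.07 ] 16.7 ztop [0.0295 0.0356]
block 104 [ 0.542  -0.2895  0.1254] [ 0.557 -0.274  0.149]
```

View pics/end.png

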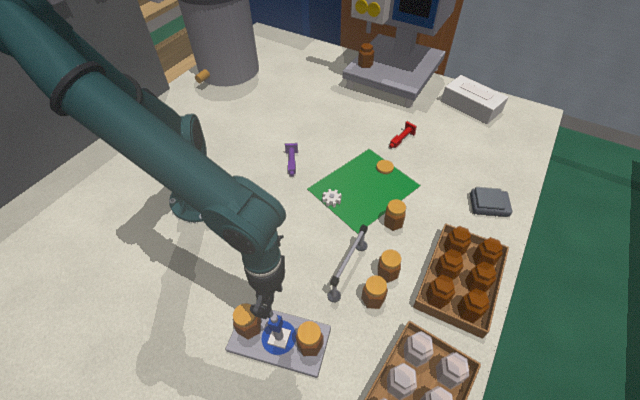

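The nozzle stands upright on the disc at (278,335), and the jars, lid and gear are where they were at the start. Handing in.

```bash
python3 -c "
from workcell import *
print(finish_job())"
```

```text
the job is handed in; nothing more can be done
None
```

The nozzle was swung upright against the rail bar and now stands released on the blue disc, within about 3 mm of its centre, with the jars, lid and gear in place; the job was handed in at about 21 s, and no verdict was shown.

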